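Fit the matching spacer ring on a rolling pin

ROBOT

A 6-joint arm with a two-finger parallel gripper is mounted at the origin on a cart in front of the work surface, level with it; the furniture and walls round the work are solid. World frame = base frame: x ahead of the robot, y to its left, z up, the work surface at z = 0. Lengths are in m, angles in rad, forces in N, time in s.
With the tool pointing down it reaches from about 0.275 to 0.975 m from the base axis. Payload 8.4 kg.
Tool frame: the origin (TCP) lies midway between the tips of the shut fingers; the grasp point (between the pads) lies 19 mm behind it; x points along the fingers, y is the direction in which the jaws open and shut, and the axes are right-handed (so a half turn about x gives the same grasp; the last joint's range is limited). The gripper opens to 92 mm and grips with 3 to 60 N. Pads are 20 mm wide; open, the fingers measure 128 mm over their backs; the gripper's body (75 mm by 189 mm) begins 69 mm behind the grasp point.
Start: joints at [1.215, 0.353, 1.633, -0, 1.155, -0.002], TCP at [0.217, 0.586, 0.215] pointing down, gripper open.
Joint ranges: [-2.63, 2.63], [-0.92, 2.1], [0.06, 2.66], [-1.3, 4.44], [0, 2.69], [-3.02, 3.02]. Speed limits (rad/s): [2.22, 2.22, 2.79, 3.14, 3.14, 3.14].

INTERFACE

Orientations are given as [roll, pitch, yaw] about the fixed x, y, z axes, in that order (R = Rz(yaw) Ry(pitch) Rx(roll)).
In Python, from station import telemetry, imaging, r gives the robot as it stands. The module is installed in compiled form; this text tells all that it offers.
- The arm moves only by the tool jog_arm, never from a script. Its argument "rows" is a list of rows, each an object of numbers: "x", "y", "z": the shift along the tool's x, y, z in m; "wx", "wy", "wz": the turn, a rotation vector about the tool's x, y, z in degrees; "claw": the opening in per cent of the stroke, from 0 (shut) to 100 (fully open). In form: [{"x": .., "y": .., "z": .., "wx": .., "wy": .., "wz": .., "claw": ..}, ...]. A call has 1 to 8 rows; each row shifts and turns the commanded pose from where the row before left it, along the tool's axes as they then stand; what a row does not reach is not made up. A row lasts 1/8 s, in which the tool goes at most 62.5 mm and 10.7 degrees, less where a joint would pass 70% of its speed; a pose out of reach is approached as far as the arm can. A call is refused whole if a number of a shift passes 0.0625 or a number of a turn 10.7, either way. A call with a gripper value outside its range is refused whole. The fingers move at their own pace and stop on an object; "grip_force" is the grip in N (left out, the last holds). Time passes only in rows, so rows that do not move let the fingers close. It gives the time, the measured TCP pose, the force and the opening at its end, in the units of the state.
- telemetry.observe(): the state, without advancing time (a new reading comes with each control period).
- imaging.get_image(name): name is "scene" or "top" or "wrist"; returns a dict with "img" (420x560x3 uint8, blue, green, red), "range_z" (420x560 float32, m along the optical axis (not along the pixel's ray), 0 where there is no reading), "fovy" (degrees; the focal length in pixels is half the picture's height over the tangent of half this angle, whatever the lens; pixels are square), "cx", "cy" (the principal point, pixels), "k1" (the pictures are not rectified: a ray, as slopes to the right and down, at radius r is drawn at 1 + k1 r^2 times it, then the intrinsics apply), "R" (3x3) and "t" (3): a world point X has camera coordinates R X + t. Camera axes: x right, y down, z forward; pixel columns grow to the right and rows downward; lengths in m; the calibration is good to about 2 mm. A picture is of the moment at which its call begins.
- r.job_done(): hands the job in, once; it reports no verdict.
The state is a dict: "t": time; "joints": joint angles; "joint_vel": joint speeds; "joint_torque": joint torques, N m; "ee_pos": TCP position; "ee_rot": TCP orientation; "ft_force": force on the tool from outside, world axes, zero at the start; "torque": the same for the moment, N m; "grip_width": opening from 0.0 (shut) to 1.0 (fully open).
Only numpy, scipy, OpenCV 4.12 (cv2) and the standard library are available. Lean on these libraries where they do the work, as an engineer would, in place of code of your own. Each camera call takes 0.05 s, during which the arm holds its last target.

TASK

A rolling pin stands upright in its foot with one wooden spacer ring already on its lower end. Slide the matching loose wooden ring (the larger of the two, not the still wider roll of tape) over the steel spigot at the pin's top, so that it lies flat on the wooden shoulder round the spigot, and let go of it; leave the smaller wooden ring where it is.

Things in the scene. Friction and masses are not known exactly. Their poses are not given: they have to be found in the camera images.
- pin_shoulder (a point): Point on the axis of the fixed upright rolling pin, level with the shoulder on which the ring is to lie, 148 mm above the worktop; z up. Dark foot 96 mm across, 20 mm high; on it a fixed ring 66 mm across, 18 mm high; barrel 46 mm across up to the shoulder; then a steel spigot 24 mm across, 28 mm high, its top 10 mm tapering to 12 mm. Wall cabinets hang 0.43 m above the worktop beyond x = 0.6 m.
- big_ring_centre (a point): Centre (half-way up) of the larger loose light wooden ring, which lies flat on the worktop, z along its axis: 66 mm outside diameter, round bore of 34 mm right through, 18 mm high (centre 9 mm above what it lies on), 50 g more or less; the same size as the ring on the pin's lower end. It can be gripped across its outside.
- small_ring_centre (a point): Centre (half-way up) of the smaller loose light wooden ring, lying flat on the worktop: 50 mm outside diameter, bore 34 mm, 18 mm high. It is to be left where it is.
Things that resemble listed ones, but are neither listed nor needed, are in the scene too. Leave any black look-alike of the part that bears big_ring_centre alone.

How it is judged:
At the end, for the whole second after the job is handed in: The larger ring is round the spigot (axes within 10 mm) and lies on the shoulder (its centre 5 to 13 mm above it) within 10 degrees of flat, and the smaller ring lies within 30 mm of where it was (horizontal distance between big_ring_centre and pin_shoulder below 0.01 m and z of big_ring_centre in the frame of pin_shoulder between 0.005 and 0.013 m and angle between big_ring_centre's own z axis and vertical below 0.1745 rad and distance of small_ring_centre from where it was at the start of the episode below 0.03 m); the robot touches nothing.
It fails at once if the smaller ring is moved more than 30 mm (distance of small_ring_centre from where it was at the start of the episode above 0.03 m).
It also fails if it takes over 37 s, if anything falls off the work surface, if the arm or the gripper's body presses on something with over 40 N, if the wrist force passes 120 N, or if a joint passes its speed limit or range.

## Working session

There is one attempt and no reset: what is moved stays moved. The work goes in short steps, Python scripts to look and compute and a tool call to move; the robot and the scene stay as the last step left them, time stands still between calls to the robot, and variables do not carry over. Pictures are saved under pics/ and viewed, and the job is handed in when it is done.

Besides the shell and the picture viewer there is one more tool, called after "Request:" as name([rows], argument=value, ...), one row to a line, values as JSON. jog_arm: Moves the arm, as the interface text tells. Its arguments: {"type":"object","properties":{"rows":{"type":"array","items":{"type":"object","properties":{"x":{"type":"number"},"y":{"type":"number"},"z":{"type":"number"},"wx":{"type":"number"},"wy":{"type":"number"},"wz":{"type":"number"},"claw":{"type":"number"}}}},"grip_force":{"type":"number"}},"required":["rows"]}

```bash
mkdir -p pics
cat > h.py <<'E'
import numpy as np, cv2
from station import telemetry, imaging, r
def save(n,f):
    d=imaging.get_image(n); cv2.imwrite('pics/'+f+'.png',d['img']); np.savez('pics/'+f+'.npz',**d); return d
def ray(d,u,v):
    f=210/np.tan(np.radians(float(d['fovy']))/2)
    p=np.array([(u-d['cx'])/f,(v-d['cy'])/f]); q=p.copy()
    for _ in range(30): q=p/(1+d['k1']*(q@q))
    R=np.array(d['R']); t=np.array(d['t'])
    return -R.T@t, R.T@np.array([q[0],q[1],1.])
def onz(d,u,v,z):
    c,w=ray(d,u,v); return c+w*(z-c[2])/w[2]
def onrange(d,u,v):
    c,w=ray(d,u,v); return c+w*d['range_z'][int(v),int(u)]
def proj(d,X):
    f=210/np.tan(np.radians(float(d['fovy']))/2)
    p=np.array(d['R'])@X+np.array(d['t']); q=p[:2]/p[2]; q=q*(1+d['k1']*(q@q)); return q*f+[d['cx'],d['cy']]
E
python3 - <<'E'
from h import *
for n in ['scene','top','wrist']:
    d=save(n,n+'0'); print(n,d['fovy'],d['cx'],d['cy'],d['k1'],-np.array(d['R']).T@d['t'])
s=telemetry.observe(); print(s)
E
```

```text
scene 49.17413988096375 281.90333850115525 203.88912129977666 -0.019979996026891687 [-0.17592836 -0.42066812  0.89738497]
top 48.50903154211407 276.97354842472504 207.8522265182527 -0.12362880331542468 [0.2123589  0.05642714 1.08127929]
wrist 59.608981421791455 284.2508447265744 215.36007772165004 -0.06360192131021111 [0.14247677 0.61368677 0.38474284]
{'t': 0.15, 'joints': array([ 1.21462383e+00,  3.53501403e-01,  1.63396760e+00,  9.17730284e-06,
        1.15522163e+00, -2.41309976e-03]), 'joint_vel': array([-2.90625232e-04, -2.01460018e-03, -1.50855137e-03, -4.90352746e-05,
        1.08873309e-03,  1.13540610e-03]), 'joint_torque': array([-1.25549952e-03, -5.94202387e+01, -3.34469354e+01,  6.96727051e-02,
        2.04518717e-02, -9.93704498e-05]), 'ee_pos': array([0.21638448, 0.58592769, 0.21402661]), 'ee_rot': array([-1.5808525 ,  1.56969831, -1.93461561]), 'ft_force': array([0.5911573 , 0.37600338, 0.85334279]), 'torque': array([-0.00185627, -0.02545636,  0.02907771]), 'grip_width': 0.999971802960475}
```

View pics/scene0.png

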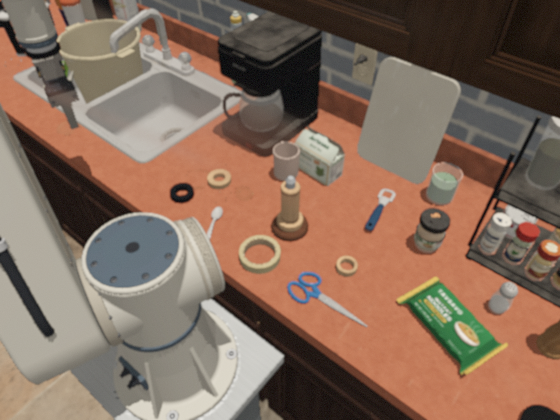

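View pics/top0.png

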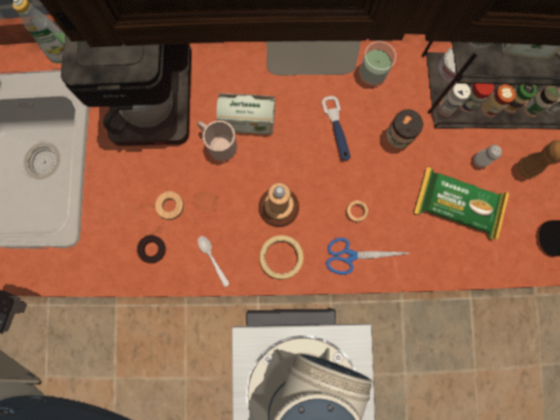

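View pics/wrist0.png

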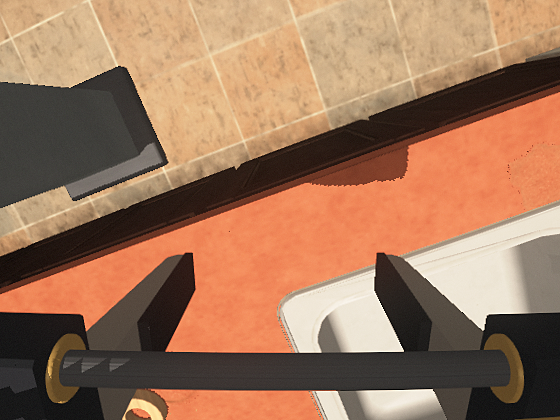

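The scene view shows the pin at (290,205), a mid-size ring at (219,178), the tape at (260,253), a small ring at (346,266) and a black look-alike at (181,192). In the top view these are at (280,203), (168,205), (281,257), (357,211) and (151,249). Next I measure them.

Run:
```python
from h import *
cams={n:dict(np.load(f'pics/{n}0.npz')) for n in ['scene','top']}
seeds={'scene':{'big':(219,178),'tape':(260,253),'small':(346,266)},'top':{'big':(168,205),'tape':(281,257),'small':(357,211)}}
for n,d in cams.items():
    im=d['img'].astype(int)
    rat=im[:,:,1]/(im[:,:,2]+1)   # G/R
    print(n,'table GR',rat[240,230],'bgr',im[seeds[n]['big'][1],seeds[n]['big'][0]-11 if n=='top' else seeds[n]['big'][0]-10])
    hsv=cv2.cvtColor(d['img'],cv2.COLOR_BGR2HSV)
    m=((rat>0.57)&(im[:,:,2]>130)).astype(np.uint8)*255
    cs,_=cv2.findContours(m,cv2.RETR_EXTERNAL,cv2.CHAIN_APPROX_NONE)
    for k,s in seeds[n].items():
        best=[c for c in cs if cv2.pointPolygonTest(c,s,False)>=0 and cv2.contourArea(c)<4000]
        if not best: print(k,'none');continue
        c=best[0][:,0,:]
        P=np.array([onz(d,u,v,0.018) for u,v in c])[:,:2]
        (x,y),rad=cv2.minEnclosingCircle(P.astype(np.float32)); 
        A=np.c_[2*P,np.ones(len(P))]; q=np.linalg.lstsq(A,(P**2).sum(1),rcond=None)[0]
        print(k,len(c),'enc',x,y,2*rad,'fit',q[:2],2*np.sqrt(q[2]+q[:2]@q[:2]), 'ranges z top', np.median([onrange(d,u,v)[2] for u,v in c]))
d=cams['top']
for (u,v) in [(279,190),(280,187),(270,196),(290,196),(283,198)]: print(u,v,onrange(d,u,v))
a=cv2.resize(cams['top']['img'][160:260,130:330],None,fx=4,fy=4,interpolation=cv2.INTER_CUBIC);cv2.imwrite('pics/topz.png',a)
a=cv2.resize(cams['scene']['img'][150:300,200:360],None,fx=4,fy=4,interpolation=cv2.INTER_CUBIC);cv2.imwrite('pics/scz.png',a)
```

```text
scene table GR 0.6237113402061856 bgr [144 185 217]
big none
tape none
small none
top table GR 0.5159574468085106 bgr [116 168 223]
big 82 enc 0.43026506900787354 0.30505919456481934 0.07184338569641113 fit [0.43033099 0.30507533] 0.06879945573036789 ranges z top 0.0015845887115638613
tape 130 enc 0.3052803575992584 0.04370017349720001 0.10561702400445938 fit [0.30559491 0.04402097] 0.10248288762140849 ranges z top -0.00042842830465106285
small 62 enc 0.4097391366958618 -0.13400685787200928 0.055281542241573334 fit [ 0.40987258 -0.13516047] 0.05173649823171481 ranges z top 0.002086802433981294
279 190 [0.4247288  0.04761769 0.17432699]
280 187 [0.43003732 0.04555281 0.17772908]
270 196 [0.41857013 0.06602784 0.14796706]
290 196 [0.44244677 0.02127852 0.03658637]
283 198 [0.41413357 0.03944206 0.14711449]
```

View pics/topz.png

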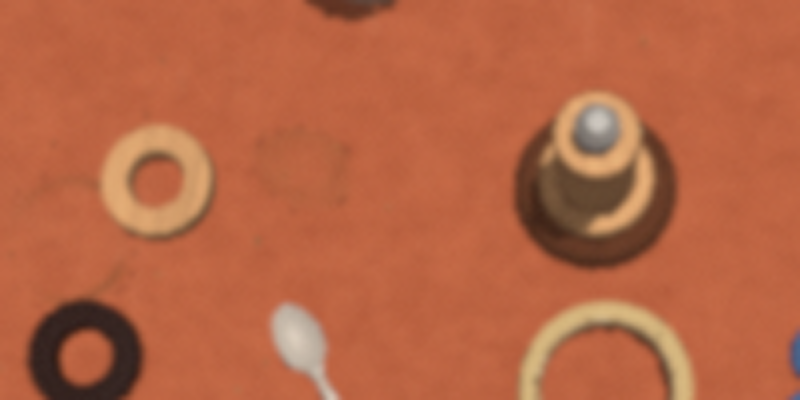

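View pics/scz.png

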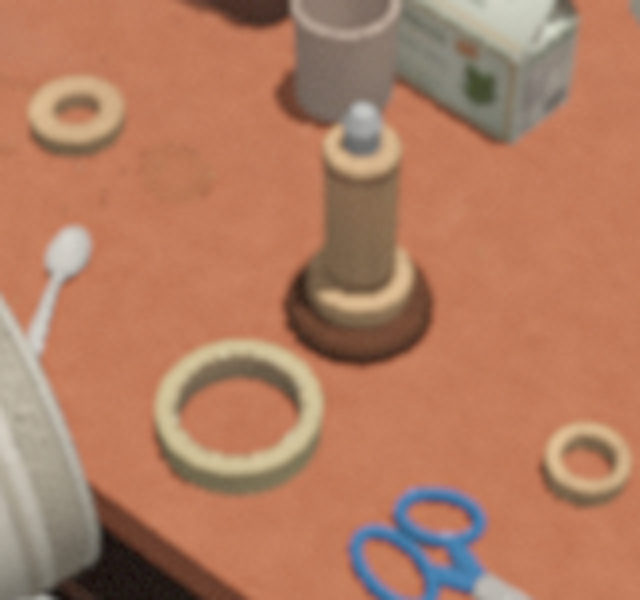

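Run:
```python
from h import *
def circ(P):
    A=np.c_[2*P,np.ones(len(P))]; q=np.linalg.lstsq(A,(P**2).sum(1),rcond=None)[0]
    return q[:2].round(4),round(2*np.sqrt(q[2]+q[:2]@q[:2]),4)
for n,(u0,u1,v0,v1) in {'top':(255,305,175,225),'scene':(270,312,165,245)}.items():
    d=dict(np.load(f'pics/{n}0.npz'))
    P=np.array([[*onrange(d,u,v),u,v] for v in range(v0,v1) for u in range(u0,u1)])
    s=P[(abs(P[:,2]-.148)<.006)&(np.hypot(P[:,0]-.42,P[:,1]-.045)<.05)]
    print(n,len(s),'z',np.median(s[:,2]),'bbox mid',(s[:,:2].min(0)+s[:,:2].max(0))/2,np.ptp(s[:,:2],axis=0))
    t=P[(P[:,2]>.168)&(P[:,2]<.18)]; print(' spigot top',t[:,:3].mean(0),len(t))
    f=P[(abs(P[:,2]-.02)<.005)&(np.hypot(P[:,0]-.42,P[:,1]-.045)<.07)]; print(' foot',len(f))
    m=np.zeros((420,560),np.uint8); 
    for p in s: m[int(p[4]),int(p[3])]=255
    cs=max(cv2.findContours(m,0,1)[0],key=cv2.contourArea)[:,0]
    h=cv2.convexHull(cs)[:,0]
    print(' hull circ',circ(np.array([onz(d,u,v,.148)[:2] for u,v in h])))
    # colour spigot tip
    im=d['img']; hsv=cv2.cvtColor(im,cv2.COLOR_BGR2HSV); mm=(hsv[:,:,1]<60); mm[:v0]=0;mm[v1:]=0;mm[:,:u0]=0;mm[:,u1:]=0
    if n=='scene': mm[:174]=0
    ys,xs=np.nonzero(mm); print(' grey',xs.min(),xs.max(),ys.min(),ys.max(),xs.mean(),ys.mean(), onz(d,xs.mean(),ys.mean(),.166))
# big ring in scene
d=dict(np.load('pics/scene0.npz'))
P=np.array([[*onrange(d,u,v)] for v in range(160,195) for u in range(200,240)])
s=P[(P[:,2]>.012)&(P[:,2]<.026)]; print('ring scene',(s.min(0)+s.max(0))/2,np.ptp(s,axis=0),np.median(s,0))
d=dict(np.load('pics/top0.npz'))
P=np.array([[*onrange(d,u,v)] for v in range(188,222) for u in range(150,188)])
s=P[(P[:,2]>.012)&(P[:,2]<.026)]; print('ring top',(s.min(0)+s.max(0))/2,np.ptp(s,axis=0),np.median(s,0))
s=telemetry.observe()
from scipy.spatial.transform import Rotation as Ro
print(Ro.from_euler('xyz',s['ee_rot']).as_matrix().round(4))
```

```text
top 259 z 0.14722523898916262 bbox mid [0.42443158 0.04847832] [0.04335868 0.04348592]
 spigot top [0.42429555 0.04911769 0.17293753] 76
 foot 310
 hull circ (array([0.4242, 0.0488]), np.float64(0.0451))
 grey 274 283 187 197 278.6292134831461 191.93258426966293 [0.42269481 0.0483522  0.166     ]
scene 172 z 0.1484044337320834 bbox mid [0.42376879 0.04641067] [0.04547286 0.04640857]
 spigot top [0.42210119 0.04486215 0.17338827] 58
 foot 308
 hull circ (array([0.4223, 0.045 ]), np.float64(0.0479))
 grey 276 311 174 188 288.33870967741933 179.31182795698925 [0.4255867  0.05206122 0.166     ]
ring scene [0.4314303  0.30446797 0.01810754] [0.06541387 0.06437022 0.0120306 ] [0.43023261 0.302884   0.01872137]
ring top [0.43138594 0.30475075 0.01805638] [0.06537301 0.0633404  0.01174984] [0.43216011 0.30409861 0.01741033]
[[-4.000e-04  3.464e-01  9.381e-01]
 [-1.000e-03  9.381e-01 -3.464e-01]
 [-1.000e+00 -1.100e-03 -0.000e+00]]
```

Request:
jog_arm([
  {"y": -0.0237, "z": 0.0373},
  {"y": -0.0237, "z": 0.0373},
  {"y": -0.0237, "z": 0.0373},
  {"y": -0.0237, "z": 0.0373},
  {"y": -0.0237, "z": 0.0373},
  {"y": -0.0237, "z": 0.0373},
  {"y": -0.0237, "z": 0.0373},
  {"y": -0.0237, "z": 0.0373},
])

```text
invalid input
```

Request:
jog_arm([
  {"x": 0.04},
  {"x": 0.04},
  {},
])

```text
invalid input
```

Run:
```python
from h import *
d=save('wrist','wrist1'); s=telemetry.observe(); print(s['ee_pos'],s['ee_rot'],s['joints'],s['t'])
print(proj(d,np.array([.431,.3047,.018])))
```

```text
[0.21645414 0.5860067  0.21414837] [-1.5496648   1.56992846 -1.90346585] [ 1.21458001e+00  3.53414206e-01  1.63381039e+00 -2.23343777e-05
  1.15523568e+00 -2.40623712e-03] 0.2
[136.83738283 417.81315561]
```

View pics/wrist1.png

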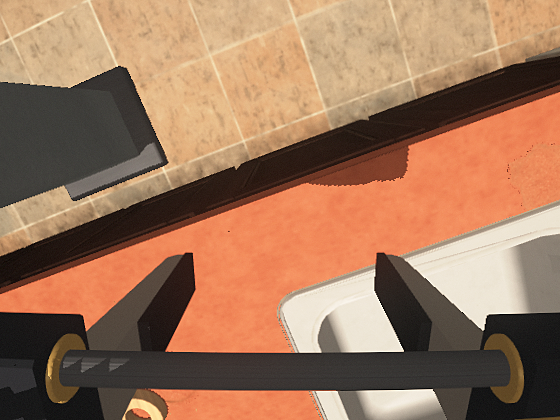

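Both calls were refused and nothing moved: the picture is unchanged, with the ring just entering at (145,408). I'll retry with every key filled in.

Request:
jog_arm([
  {"x": 0, "y": -0.0237, "z": 0.0373, "wx": 0, "wy": 0, "wz": 0, "claw": 100},
  {"x": 0, "y": -0.0237, "z": 0.0373, "wx": 0, "wy": 0, "wz": 0, "claw": 100},
  {"x": 0, "y": -0.0237, "z": 0.0373, "wx": 0, "wy": 0, "wz": 0, "claw": 100},
  {"x": 0, "y": -0.0237, "z": 0.0373, "wx": 0, "wy": 0, "wz": 0, "claw": 100},
  {"x": 0, "y": -0.0237, "z": 0.0373, "wx": 0, "wy": 0, "wz": 0, "claw": 100},
  {"x": 0, "y": -0.0237, "z": 0.0373, "wx": 0, "wy": 0, "wz": 0, "claw": 100},
  {"x": 0, "y": -0.0237, "z": 0.0373, "wx": 0, "wy": 0, "wz": 0, "claw": 100},
  {"x": 0, "y": -0.0237, "z": 0.0373, "wx": 0, "wy": 0, "wz": 0, "claw": 100},
])

```text
t: 1.2
ee_pos: [0.4315, 0.3038, 0.2146]
ee_rot: [0.945, 1.571, 0.591]
ft_force: [0.6, 0.4, 0.3]
grip_width: 1.003
```

Request:
jog_arm([
  {"x": 0.04, "y": 0, "z": 0, "wx": 0, "wy": 0, "wz": 0, "claw": 100},
  {"x": 0.04, "y": 0, "z": 0, "wx": 0, "wy": 0, "wz": 0, "claw": 100},
  {"x": 0, "y": 0, "z": 0, "wx": 0, "wy": 0, "wz": 0, "claw": 100},
])

```text
t: 1.58
ee_pos: [0.429, 0.3036, 0.1323]
ee_rot: [-2.177, 1.565, -2.531]
ft_force: [0.3, -0.0, 0.3]
grip_width: 1.004
```

Run:
```python
from h import *
from scipy.spatial.transform import Rotation as Ro
d=save('wrist','wrist2'); s=telemetry.observe(); print(s['ee_pos'],s['joints'],s['t'])
print(Ro.from_euler('xyz',s['ee_rot']).as_matrix().round(4))
print(proj(d,np.array([.431,.3047,.018])), proj(d,np.array([*s['ee_pos'][:2],.018])))
```

```text
[0.43013938 0.30460262 0.13411528] [ 6.13327165e-01  2.99438089e-01  1.91466180e+00  1.56741056e-06
  9.30052962e-01 -6.03634878e-01] 1.625
[[-0.0021  0.3465  0.938 ]
 [-0.0015  0.938  -0.3465]
 [-1.     -0.0021 -0.0015]]
[286.43035522 213.43563304] [285.94951618 212.51284983]
```

View pics/wrist2.png

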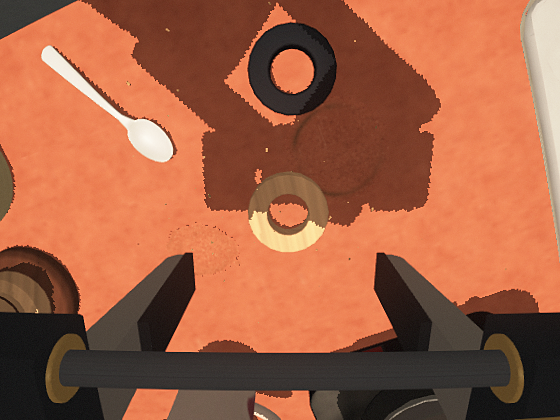

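The wrist view shows the ring centred at (288,212), where I predicted (286,213), and midway between the fingers. Going down.

Request:
jog_arm([
  {"x": 0.04, "y": 0, "z": 0.001, "wx": 0, "wy": 0, "wz": 0, "claw": 100},
  {"x": 0.04, "y": 0, "z": 0, "wx": 0, "wy": 0, "wz": 0, "claw": 100},
  {"x": 0.03, "y": 0, "z": 0, "wx": 0, "wy": 0, "wz": 0, "claw": 100},
  {"x": 0.015, "y": 0, "z": 0, "wx": 0, "wy": 0, "wz": 0, "claw": 100},
  {"x": 0, "y": 0, "z": 0, "wx": 0, "wy": 0, "wz": 0, "claw": 100},
  {"x": 0, "y": 0, "z": 0, "wx": 0, "wy": 0, "wz": 0, "claw": 100},
])

```text
t: 2.38
ee_pos: [0.4327, 0.3055, 0.011]
ee_rot: [0.972, 1.569, 0.618]
ft_force: [0.4, 0.8, 1.1]
grip_width: 1.002
```

Request:
jog_arm([
  {"x": 0.005, "y": 0, "z": 0, "wx": 0, "wy": 0, "wz": 0, "claw": 100},
  {"x": 0, "y": 0, "z": 0, "wx": 0, "wy": 0, "wz": 0, "claw": 60},
  {"x": 0, "y": 0, "z": 0, "wx": 0, "wy": 0, "wz": 0, "claw": 60},
  {"x": 0, "y": 0, "z": 0, "wx": 0, "wy": 0, "wz": 0, "claw": 60},
  {"x": 0, "y": 0, "z": 0, "wx": 0, "wy": 0, "wz": 0, "claw": 60},
  {"x": 0, "y": 0, "z": 0, "wx": 0, "wy": 0, "wz": 0, "claw": 60},
], grip_force=20)

```text
t: 3.12
ee_pos: [0.4318, 0.3047, 0.0047]
ee_rot: [0.704, 1.571, 0.35]
ft_force: [-0.1, -0.2, 2.3]
grip_width: 0.716
```

Opening 0.716 × 92 mm = 66 mm, so the ring is gripped. Lifting.

Request:
jog_arm([
  {"x": 0, "y": 0, "z": 0, "wx": 0, "wy": 0, "wz": 0, "claw": 40},
  {"x": -0.01, "y": 0, "z": 0, "wx": 0, "wy": 0, "wz": 0, "claw": 40},
  {"x": -0.03, "y": 0, "z": 0, "wx": 0, "wy": 0, "wz": 0, "claw": 40},
  {"x": -0.04, "y": 0, "z": 0, "wx": 0, "wy": 0, "wz": 0, "claw": 40},
  {"x": -0.04, "y": 0, "z": 0, "wx": 0, "wy": 0, "wz": 0, "claw": 40},
  {"x": -0.04, "y": 0, "z": 0, "wx": 0, "wy": 0, "wz": 0, "claw": 40},
  {"x": -0.04, "y": 0, "z": 0, "wx": 0, "wy": 0, "wz": 0, "claw": 40},
  {"x": -0.02, "y": 0, "z": 0, "wx": 0, "wy": 0, "wz": 0, "claw": 40},
], grip_force=25)

```text
t: 4.12
ee_pos: [0.4322, 0.3051, 0.2275]
ee_rot: [0.974, 1.568, 0.621]
ft_force: [0.4, 0.5, -0.4]
grip_width: 0.715
```

Run:
```python
from h import *
from scipy.spatial.transform import Rotation as Ro
d=save('wrist','wrist3'); s=telemetry.observe(); print(s['ee_pos'],s['grip_width'],s['t'])
R=Ro.from_euler('xyz',s['ee_rot']).as_matrix()
print(R.T@(np.array([.4235,.047,s['ee_pos'][2]])-s['ee_pos']))
```

```text
[0.43297572 0.30563448 0.22922968] 0.7146382570331137 4.175
[-0.00085982 -0.2458938   0.08072844]
```

View pics/wrist3.png

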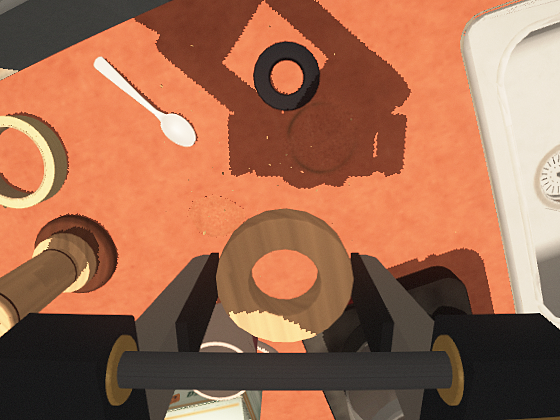

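The ring is held level between the fingers, centred at about (285,275). Moving across to the pin.

Request:
jog_arm([
  {"x": 0, "y": -0.035, "z": 0.0115, "wx": 0, "wy": 0, "wz": 0, "claw": 40},
  {"x": 0, "y": -0.035, "z": 0.0115, "wx": 0, "wy": 0, "wz": 0, "claw": 40},
  {"x": 0, "y": -0.035, "z": 0.0115, "wx": 0, "wy": 0, "wz": 0, "claw": 40},
  {"x": 0, "y": -0.035, "z": 0.0115, "wx": 0, "wy": 0, "wz": 0, "claw": 40},
  {"x": 0, "y": -0.035, "z": 0.0115, "wx": 0, "wy": 0, "wz": 0, "claw": 40},
  {"x": 0, "y": -0.035, "z": 0.0115, "wx": 0, "wy": 0, "wz": 0, "claw": 40},
  {"x": 0, "y": -0.035, "z": 0.0115, "wx": 0, "wy": 0, "wz": 0, "claw": 40},
  {"x": 0, "y": 0, "z": 0, "wx": 0, "wy": 0, "wz": 0, "claw": 40},
])

```text
t: 5.18
ee_pos: [0.4217, 0.0453, 0.2243]
ee_rot: [-2.116, 1.57, -2.473]
ft_force: [0.8, 0.6, -1.0]
grip_width: 0.712
```

Run:
```python
from h import *
d=save('wrist','wrist4'); e=save('scene','scene4'); s=telemetry.observe(); print(s['ee_pos'],s['joints'],s['grip_width'],s['t'])
for z in (.148,.176): print(proj(d,np.array([.4235,.047,z])),proj(e,np.array([.4235,.047,z])))
a=cv2.resize(e['img'][120:270,210:370],None,fx=4,fy=4,interpolation=cv2.INTER_CUBIC);cv2.imwrite('pics/scz4.png',a)
```

```text
[0.42217419 0.04701941 0.22444068] [ 1.07093696e-01  2.11815914e-02  2.02473075e+00  3.88640733e-04
  1.09579663e+00 -1.10869088e+00] 0.7195174191649775 5.275
[286.76265848 227.00605372] [289.38730784 186.35363326]
[287.06513264 240.58638431] [289.54539968 177.60182733]
```

View pics/wrist4.png

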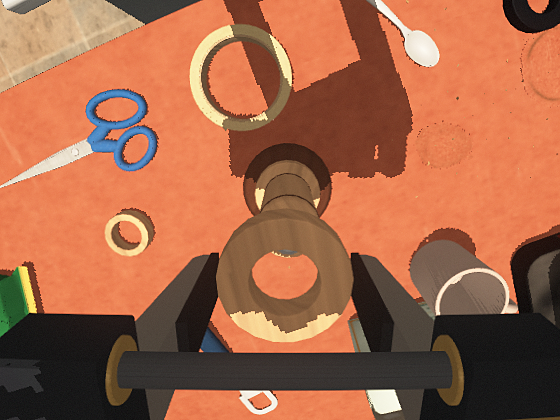

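View pics/scz4.png

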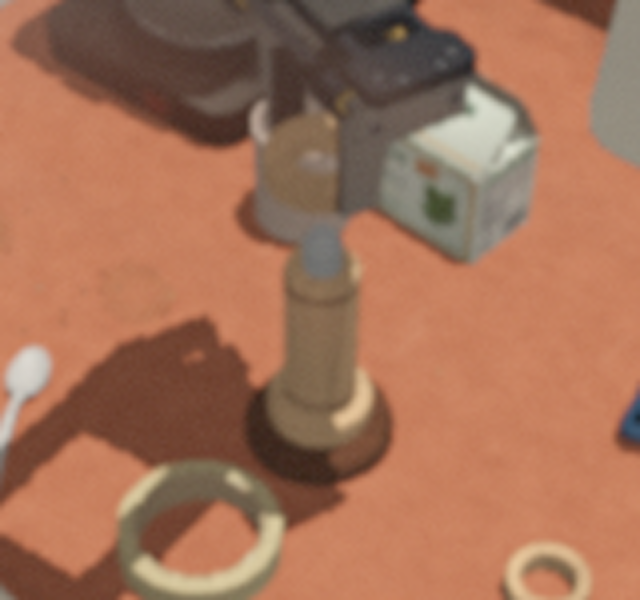

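Run:
```python
from h import *
d=dict(np.load('pics/wrist4.npz'))
a=cv2.resize(d['img'][140:350,200:370],None,fx=3.5,fy=3.5,interpolation=cv2.INTER_CUBIC)[:,:];a=cv2.resize(a,(486,600)) if 0 else a
cv2.imwrite('pics/wz4.png',a[:600])
for z in (0.02,.038,.06,.1,.148): print(z,proj(d,np.array([.4235,.047,z])))
for v in (165,172,180,185,190,195,200,205,210): print(v,[ (u,*onrange(d,u,v).round(3)) for u in range(258,336,8)])
```

```text
0.02 [285.91926308 189.23264997]
0.038 [286.00364306 193.00566789]
0.06 [286.11827204 198.13343957]
0.1 [286.36718474 209.27687183]
0.148 [286.76265848 227.00605372]
165 [(258, np.float64(0.39), np.float64(0.029), np.float64(0.017)), (266, np.float64(0.393), np.float64(0.036), np.float64(0.017)), (274, np.float64(0.393), np.float64(0.046), np.float64(0.038)), (282, np.float64(0.396), np.float64(0.053), np.float64(0.038)), (290, np.float64(0.398), np.float64(0.06), np.float64(0.039)), (298, np.float64(0.401), np.float64(0.068), np.float64(0.04)), (306, np.float64(0.407), np.float64(0.075), np.float64(0.018)), (314, np.float64(0.41), np.float64(0.083), np.float64(0.019)), (322, np.float64(0.414), np.float64(0.091), np.float64(0.014)), (330, np.float64(0.419), np.float64(0.099), np.float64(0.002))]
172 [(258, np.float64(0.397), np.float64(0.026), np.float64(0.019)), (266, np.float64(0.397), np.float64(0.036), np.float64(0.039)), (274, np.float64(0.4), np.float64(0.043), np.float64(0.038)), (282, np.float64(0.402), np.float64(0.051), np.float64(0.039)), (290, np.float64(0.405), np.float6
[... 4135 characters left out ...]
30, np.float64(0.461), np.float64(0.085), np.float64(0.0))]
210 [(258, np.float64(0.435), np.float64(0.011), np.float64(0.017)), (266, np.float64(0.407), np.float64(0.038), np.float64(0.148)), (274, np.float64(0.39), np.float64(0.052), np.float64(0.223)), (282, np.float64(0.391), np.float64(0.056), np.float64(0.225)), (290, np.float64(0.392), np.float64(0.06), np.float64(0.226)), (298, np.float64(0.394), np.float64(0.063), np.float64(0.224)), (306, np.float64(0.416), np.float64(0.064), np.float64(0.149)), (314, np.float64(0.419), np.float64(0.069), np.float64(0.146)), (322, np.float64(0.459), np.float64(0.075), np.float64(0.016)), (330, np.float64(0.467), np.float64(0.084), np.float64(0.0))]
```

View pics/wz4.png

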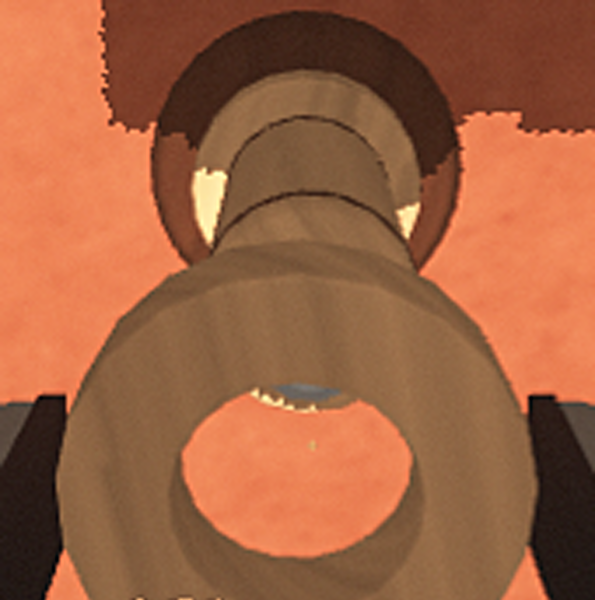

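```bash
cat > rel.py <<'E'
from h import *
import sys
from scipy.optimize import least_squares
from scipy.spatial.transform import Rotation as Ro
d=dict(np.load(sys.argv[1])); 
P=np.array([[*onrange(d,u,v),u,v] for v in range(150,345) for u in range(205,365)])
def fit(Q,r,c0):
    s=least_squares(lambda p:np.hypot(Q[:,0]-p[0],Q[:,1]-p[1])-r,c0,loss='soft_l1',f_scale=.001); return s.x
b=P[(P[:,2]>.06)&(P[:,2]<.138)&(P[:,4]<212)&(np.hypot(P[:,0]-.4235,P[:,1]-.047)<.03)]
pin=fit(b,.023,[.42,.047]); print('pin',pin,len(b))
zt=float(sys.argv[2])
m=np.zeros((420,560),np.uint8)
q=P[(abs(P[:,2]-zt)<.006)&(np.hypot(P[:,0]-.4235,P[:,1]-.047)<.05)]
for p in q: m[int(p[4]),int(p[3])]=255
cs,h=cv2.findContours(m,cv2.RETR_CCOMP,cv2.CHAIN_APPROX_NONE)
for c,hh in zip(cs,h[0]):
    if len(c)<80: continue
    X=np.array([onz(d,u,v,np.median(q[:,2]))[:2] for u,v in c[:,0]])
    A=np.c_[2*X,np.ones(len(X))]; s=np.linalg.lstsq(A,(X**2).sum(1),rcond=None)[0]
    print('hole' if hh[3]>=0 else 'outer',len(c),s[:2],2*np.sqrt(s[2]+s[:2]@s[:2]),'z',np.median(q[:,2]), 'need tool y,z',
      np.array([[.3465,.938],[.938,-.3465]])@(pin-s[:2]))
E
python3 rel.py pics/wrist4.npz .229; python3 -c "
from h import *
d=dict(np.load('pics/wrist4.npz'));print([onrange(d,u,275)[2].round(4) for u in (240,330)],[onrange(d,285,v)[2].round(4) for v in (230,320)])"
```

```text
pin [0.42553314 0.04757565] 851
outer 222 [0.42417933 0.04492141] 0.031788801035813226 z 0.22940951692590028 need tool y,z [0.00295877 0.00035017]
outer 266 [0.42058832 0.04618089] 0.06307562734952737 z 0.22940951692590028 need tool y,z [0.00302166 0.00415495]
[np.float64(0.2384), np.float64(0.2381)] [np.float64(0.2382), np.float64(0.2384)]
```

```bash
python3 rel.py pics/wrist4.npz .240
```

```text
pin [0.42553314 0.04757565] 851
outer 498 [0.42104807 0.0459647 ] 0.06697591104467633 z 0.23823606741277598 need tool y,z [0.00306514 0.00364879]
hole 205 [0.42052943 0.04629628] 0.03277185941823027 z 0.23823606741277598 need tool y,z [0.00293384 0.00425017]
```

The wrist camera puts the pin about 3 mm further in tool y and 3–4 mm further in tool z than the ring. The fixed cameras give about 2 and 1 mm. I'll correct by +2.5 mm in each, lower to just above the spigot and check again.

Request:
jog_arm([
  {"x": 0, "y": 0.0025, "z": 0.0025, "wx": 0, "wy": 0, "wz": 0, "claw": 40},
  {"x": 0.02, "y": 0, "z": 0, "wx": 0, "wy": 0, "wz": 0, "claw": 40},
  {"x": 0.015, "y": 0, "z": 0, "wx": 0, "wy": 0, "wz": 0, "claw": 40},
  {"x": 0, "y": 0, "z": 0, "wx": 0, "wy": 0, "wz": 0, "claw": 40},
  {"x": 0, "y": 0, "z": 0, "wx": 0, "wy": 0, "wz": 0, "claw": 40},
])

```text
t: 5.9
ee_pos: [0.4258, 0.0487, 0.1899]
ee_rot: [0.513, 1.571, 0.16]
ft_force: [0.2, -0.2, -0.3]
grip_width: 0.717
```

```bash
python3 - <<'E'
from h import *
d=save('wrist','wrist5'); e=save('scene','scene5'); s=telemetry.observe(); print(s['ee_pos'],s['grip_width'],s['t'],s['ft_force'])
print([onrange(d,u,275)[2].round(4) for u in (240,330)])
w=cv2.resize(d['img'][150:350,200:370],None,fx=3,fy=3,interpolation=cv2.INTER_CUBIC);cv2.imwrite('pics/wz5.png',w[:600])
E
python3 rel.py pics/wrist5.npz .205
```

```text
[0.42599794 0.04861043 0.19011407] 0.7221773145328353 6.0 [-0.96047591 -0.91890432 -0.88320215]
[np.float64(0.2038), np.float64(0.204)]
pin [0.42549728 0.04750027] 1133
outer 500 [0.42505006 0.04946422] 0.06701961102588935 z 0.20373017650667996 need tool y,z [-0.00168722  0.0011    ]
hole 198 [0.42439129 0.04979842] 0.032497878590080485 z 0.20373017650667996 need tool y,z [-0.00177244  0.00183372]
```

View pics/wz5.png

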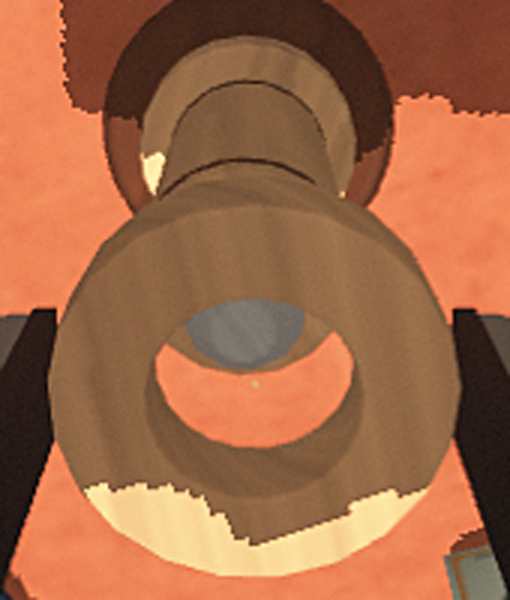

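View pics/scene5.png

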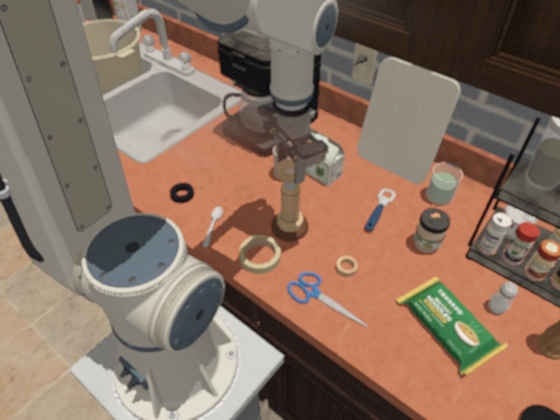

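The spigot (grey, at crop (246,335)) sits about 2.7 px left of the bore centre. I'll make a small correction and start lowering.

Request:
jog_arm([
  {"x": 0, "y": -0.0015, "z": 0.001, "wx": 0, "wy": 0, "wz": 0, "claw": 40},
  {"x": 0.006, "y": 0, "z": 0, "wx": 0, "wy": 0, "wz": 0, "claw": 40},
  {"x": 0.006, "y": 0, "z": 0, "wx": 0, "wy": 0, "wz": 0, "claw": 40},
  {"x": 0.006, "y": 0, "z": 0, "wx": 0, "wy": 0, "wz": 0, "claw": 40},
  {"x": 0.004, "y": 0, "z": 0, "wx": 0, "wy": 0, "wz": 0, "claw": 40},
  {"x": 0, "y": 0, "z": 0, "wx": 0, "wy": 0, "wz": 0, "claw": 40},
])

```text
t: 6.75
ee_pos: [0.4257, 0.0467, 0.1672]
ee_rot: [-2.678, 1.57, -3.032]
ft_force: [-0.7, -0.4, -0.6]
grip_width: 0.715
```

```bash
python3 - <<'E'
from h import *
d=save('wrist','wrist6'); s=telemetry.observe(); print(s['ee_pos'],s['grip_width'],s['t'],s['ft_force'])
print([onrange(d,u,275)[2].round(4) for u in (240,330)])
w=cv2.resize(d['img'][150:350,200:370],None,fx=3,fy=3,interpolation=cv2.INTER_CUBIC);cv2.imwrite('pics/wz6.png',w[:600])
E
python3 rel.py pics/wrist6.npz .183
```

```text
[0.42589234 0.04669255 0.16742473] 0.7129117158511369 6.8 [-0.38905419 -0.10925123 -0.05197235]
[np.float64(0.1816), np.float64(0.1808)]
pin [0.42548071 0.04748486] 1137
outer 506 [0.42508506 0.04739969] 0.06697985924034915 z 0.1810892805435212 need tool y,z [0.00021699 0.00034161]
hole 197 [0.42453085 0.04768571] 0.03279090441800469 z 0.1810892805435212 need tool y,z [0.00014074 0.00096056]
```

View pics/wz6.png

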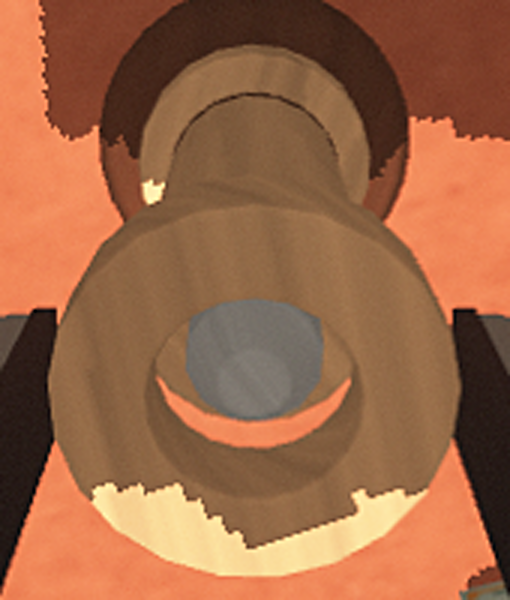

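The spigot (crop (254,360)) is now centred in the bore and there is no contact force. Lowering the rest.

Request:
jog_arm([
  {"x": 0.005, "y": 0, "z": 0, "wx": 0, "wy": 0, "wz": 0, "claw": 40},
  {"x": 0.005, "y": 0, "z": 0, "wx": 0, "wy": 0, "wz": 0, "claw": 40},
  {"x": 0.003, "y": 0, "z": 0, "wx": 0, "wy": 0, "wz": 0, "claw": 40},
  {"x": 0, "y": 0, "z": 0, "wx": 0, "wy": 0, "wz": 0, "claw": 40},
  {"x": 0, "y": 0, "z": 0, "wx": 0, "wy": 0, "wz": 0, "claw": 40},
])

```text
t: 7.42
ee_pos: [0.426, 0.0467, 0.1546]
ee_rot: [0.783, 1.571, 0.429]
ft_force: [0.7, -0.3, -0.3]
grip_width: 0.716
```

```bash
python3 - <<'E'
from h import *
d=save('wrist','wrist7'); s=telemetry.observe(); print(s['ee_pos'],s['grip_width'],s['t'],s['ft_force'])
print([onrange(d,u,275)[2].round(4) for u in (240,330)])
E
python3 rel.py pics/wrist7.npz .168
```

```text
[0.42608297 0.04671957 0.15468135] 0.7163046874931783 7.475 [ 0.37193887  0.20806752 -0.1774629 ]
[np.float64(0.1689), np.float64(0.1681)]
pin [0.42547601 0.04748679] 999
outer 233 [0.42359674 0.04807155] 0.020968810840297746 z 0.16852847923547914 need tool y,z [0.00010266 0.00196537]
outer 498 [0.42500952 0.0475057 ] 0.06701404968877292 z 0.16852847923547914 need tool y,z [0.00014391 0.00044412]
hole 192 [0.42415867 0.04797582] 0.031766044868202455 z 0.16852847923547914 need tool y,z [-2.24977473e-06  1.40511620e-03]
```

Request:
jog_arm([
  {"x": 0.0015, "y": 0, "z": 0, "wx": 0, "wy": 0, "wz": 0, "claw": 40},
  {"x": 0, "y": 0, "z": 0, "wx": 0, "wy": 0, "wz": 0, "claw": 40},
  {"x": 0, "y": 0, "z": 0, "wx": 0, "wy": 0, "wz": 0, "claw": 40},
])

```text
t: 7.85
ee_pos: [0.426, 0.0467, 0.1531]
ee_rot: [0.534, 1.571, 0.18]
ft_force: [0.3, -0.0, -1.3]
grip_width: 0.72
```

Almost down with no force yet. One more millimetre, then I open the claw.

Request:
jog_arm([
  {"x": 0.001, "y": 0, "z": 0, "wx": 0, "wy": 0, "wz": 0, "claw": 40},
  {"x": 0, "y": 0, "z": 0, "wx": 0, "wy": 0, "wz": 0, "claw": 40},
])

```text
t: 8.1
ee_pos: [0.4261, 0.0467, 0.1526]
ee_rot: [0.391, 1.571, 0.037]
ft_force: [-1.5, -0.1, 7.7]
grip_width: 0.717
```

Request:
jog_arm([
  {"x": 0, "y": 0, "z": 0, "wx": 0, "wy": 0, "wz": 0, "claw": 76},
  {"x": 0, "y": 0, "z": 0, "wx": 0, "wy": 0, "wz": 0, "claw": 82},
  {"x": 0, "y": 0, "z": 0, "wx": 0, "wy": 0, "wz": 0, "claw": 90},
  {"x": 0, "y": 0, "z": 0, "wx": 0, "wy": 0, "wz": 0, "claw": 98},
  {"x": 0, "y": 0, "z": 0, "wx": 0, "wy": 0, "wz": 0, "claw": 98},
  {"x": 0, "y": 0, "z": 0, "wx": 0, "wy": 0, "wz": 0, "claw": 98},
])

```text
t: 8.85
ee_pos: [0.426, 0.0467, 0.1521]
ee_rot: [0.907, 1.571, 0.553]
ft_force: [-0.2, -0.2, -0.0]
grip_width: 0.98
```

```bash
python3 - <<'E'
from h import *
d=save('wrist','wrist8'); s=telemetry.observe(); print(s['ee_pos'],s['grip_width'],s['t'],s['ft_force'])
print([onrange(d,u,275)[2].round(4) for u in (240,330)],[onrange(d,285,v)[2].round(4) for v in (235,330)])
E
python3 rel.py pics/wrist8.npz .167
```

```text
[0.425986   0.04669436 0.15207452] 0.978754848979294 8.9 [0.22732307 0.29113409 0.00116187]
[np.float64(0.167), np.float64(0.1669)] [np.float64(0.166), np.float64(0.1662)]
pin [0.42548727 0.04748432] 977
outer 222 [0.42418513 0.04781519] 0.021418729401682216 z 0.16661616510601895 need tool y,z [0.00014083 0.00133605]
outer 377 [0.4252233  0.04743002] 0.06500671812706005 z 0.16661616510601895 need tool y,z [0.0001424  0.00022879]
hole 199 [0.4244505  0.04788721] 0.03219558293313689 z 0.16661616510601895 need tool y,z [-1.86716608e-05  1.11209018e-03]
```

View pics/wrist8.png

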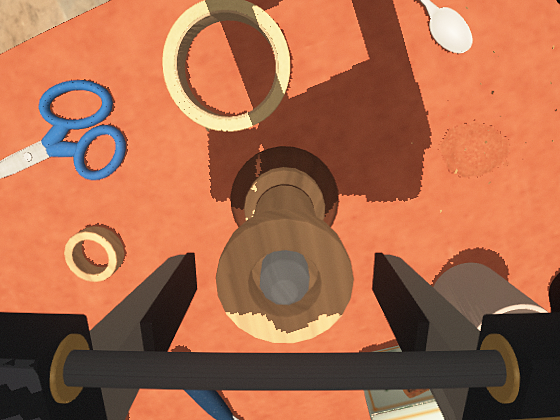

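The ring is released. It is centred at (285,280) with its top at 0.1665 m and flat, and both fingers stand clear of it. Retreating upwards.

Request:
jog_arm([
  {"x": -0.01, "y": 0, "z": 0, "wx": 0, "wy": 0, "wz": 0, "claw": 98},
  {"x": -0.02, "y": 0, "z": 0, "wx": 0, "wy": 0, "wz": 0, "claw": 98},
  {"x": -0.03, "y": 0, "z": 0, "wx": 0, "wy": 0, "wz": 0, "claw": 98},
  {"x": -0.03, "y": 0, "z": 0, "wx": 0, "wy": 0, "wz": 0, "claw": 98},
  {"x": -0.03, "y": 0, "z": 0, "wx": 0, "wy": 0, "wz": 0, "claw": 98},
  {"x": 0, "y": 0, "z": 0, "wx": 0, "wy": 0, "wz": 0, "claw": 98},
  {"x": 0, "y": 0, "z": 0, "wx": 0, "wy": 0, "wz": 0, "claw": 98},
])

```text
t: 9.78
ee_pos: [0.4256, 0.0467, 0.2717]
ee_rot: [-2.593, 1.57, -2.947]
ft_force: [-0.8, 0.3, -0.5]
grip_width: 0.98
```

Run:
```python
from h import *
d=save('wrist','wrist9'); e=save('scene','scene9'); s=telemetry.observe(); print(s['ee_pos'],s['t'],s['ft_force'])
P=np.array([[*onrange(d,u,v)] for v in range(120,330) for u in range(200,370)])
q=P[(abs(P[:,2]-.166)<.004)&(np.hypot(P[:,0]-.4245,P[:,1]-.047)<.034)]
c=np.linalg.lstsq(np.c_[q[:,:2],np.ones(len(q))],q[:,2],rcond=None)[0]
print(len(q),np.median(q[:,2]),'tilt deg',np.degrees(np.hypot(*c[:2])),(q.min(0)+q.max(0))/2,np.ptp(q,axis=0))
a=np.load('pics/scene0.npz')['img'][250:285,325:370].astype(int); print('small ring diff',abs(a-e['img'][250:285,325:370]).mean())
w=cv2.resize(e['img'][140:290,210:370],None,fx=4,fy=4,interpolation=cv2.INTER_CUBIC)
cv2.imwrite('pics/sz9.png',w)
```

```text
[0.42525254 0.04665641 0.2711088 ] 9.875 [-0.34183285  0.32217555  0.30677183]
4128 0.16663458484667307 tilt deg 0.12743541267909753 [0.4259137  0.04740372 0.16599822] [0.06475096 0.06531412 0.00793932]
small ring diff 4.117671957671957
```

View pics/sz9.png

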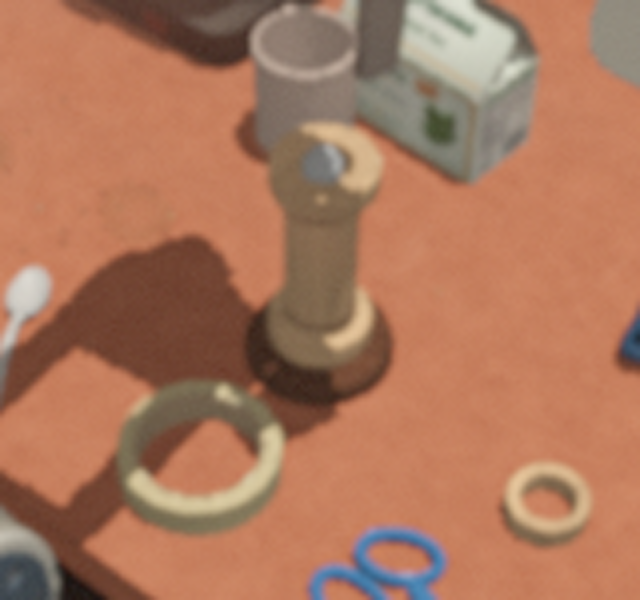

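The crop shows the ring flat on the shoulder with the spigot through its bore at (325,160). The small ring at (546,502) hasn't moved, and the gripper is clear of everything.

```bash
python3 -c "
from station import r
print(r.job_done())"
```

```text
the job is handed in; nothing more can be done
None
```

The larger wooden ring is on the spigot, lying flat on the shoulder and let go. I handed the job in at about 10 s of the 37 s allowed.

I gripped the ring across its outside (opening about 66 mm, its diameter) and carried it to the pin. I re-centred it over the spigot with the wrist camera before lowering it, then opened the claw and raised the gripper.

**Last checks:**
- **Height:** the ring's top measured 0.1666 m, so its centre is about 9.6 mm above the shoulder (5 to 13 mm is allowed).
- **Tilt:** about 0.1°.
- **Centring:** in the wrist picture the ring's axis was within about 1 mm of the pin's axis.
- **Small ring:** it looks unmoved in the last scene picture.
- **Contact:** the wrist force read zero within noise, with the gripper about 0.1 m above the ring.

**Disagreements and refusals:**
- The fixed cameras and the wrist camera disagreed on the pin's position by 2–3 mm, so I used the wrist view of ring and pin together for the final alignment.
- My first two move calls were refused because the rows left out some keys, and nothing moved.

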